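# Put the swapped lids back on their own lacquer jars

## Robot

A 7-joint arm with a two-finger parallel gripper is mounted at the origin on the work surface. World frame = base frame: x ahead of the robot, y to its left, z up, the work surface at z = 0. Lengths are in m, angles in rad, forces in N, time in s.
With the tool pointing down it reaches from about 0.425 to 0.875 m from the base axis. Payload 8.4 kg.
Tool frame: the origin (TCP) lies between the finger pads; the fingertips stand 17 mm ahead of it and the grasp point (between the pads) lies 2 mm behind it (bot.tip_reach is the distance from the TCP to the fingertips, in m); z points along the fingers, y is the line along which they close (so a half turn about z gives the same grasp; the last joint's range is limited). The gripper opens to 87 mm and grips with 3 to 60 N. Pads are 19 mm wide; open, the fingers measure 117 mm over their backs; the gripper's body (75 mm by 190 mm) begins 51 mm behind the grasp point.
Start: joints at [-1.336, 0.333, 0.04, 1.465, -0.013, 1.343, -0.059], TCP at [0.213, 0.614, 0.24] pointing down, gripper open.
Joint ranges: [-2.58, 2.58], [-0.38, 2.09], [-1.3, 1.39], [0.25, 2.4], [-1.5, 4.64], [0.08, 2.09], [-2.65, 2.65]. Speed limits (rad/s): [2.22, 2.22, 2.79, 2.79, 3.14, 3.14, 3.14].

## Interface

Orientations are given as a unit quaternion [x, y, z, w].
In Python, from workcell import bot gives the robot as it stands. The module is installed in compiled form; this text tells all that it offers.
- The arm moves only by the shell command python3 -m crank 'ROWS' [FORCE]. ROWS is JSON, a list of rows, each a list of 5 numbers: the opening, from -1 (shut) to 1 (fully open), so that 0 is half open, then the shift along the tool's x, y, z in mm, then the turn about the tool's z in degrees. In form: [[jaw, tx, ty, tz, yaw], ...]. A call has 1 to 12 rows; each row shifts and turns the commanded pose from where the row before left it, along the tool's axes as they then stand; what a row does not reach is not made up. A row lasts 1/12 s, in which the tool goes at most 41.7 mm and 7.16 degrees, less where a joint would pass 70% of its speed; a pose out of reach is approached as far as the arm can. A call with a gripper value outside its range is refused whole. The fingers move at their own pace and stop on an object; FORCE is the grip in N (left out, the last holds). Time passes only in rows, so rows that do not move let the fingers close. It gives the time, the measured TCP pose, the force, the opening and the grip force at its end, in the units of the state.
- bot.get_obs(): the state, without advancing time (a new reading comes with each control period).
- bot.grab_frame(name): name is "scene" or "top"; returns (picture, depth): 480x640x3 uint8, red, green, blue; 480x640 float32, m along the optical axis (not along the pixel's ray), 0 where there is no reading.
- bot.get_calibration(name): a dict with "fx", "fy", "cx", "cy" (pixels), "D" ([k1, k2, p1, p2, k3] as OpenCV has them; the pictures are not rectified), "extrinsics" (4x4, takes a point from camera to world coordinates). Camera axes: x right, y down, z forward; pixel columns grow to the right and rows downward; lengths in m; the calibration is good to about 2 mm. A picture is of the moment at which its call begins. get_calibration takes no time and is no camera call.
- bot.job_done(): hands the job in; it is judged then, once.
The state is a dict: "time": time; "joint_pos": joint angles; "joint_velocities": joint speeds; "effort": joint torques, N m; "ee_pos": TCP position; "tcp_rot": TCP orientation; "force": force on the tool from outside, world axes, zero at the start; "ft_torque": the same for the moment, N m; "finger_gap": finger opening in m; "grasp_force": force on a finger pad.
Only numpy, scipy, OpenCV 4.12 (cv2) and the standard library are available. Lean on these libraries where they do the work, as an engineer would, in place of code of your own. Each camera call takes 0.05 s, during which the arm holds its last target. There are 200 camera calls.

## Task

The lids of the red, the blue and the green lacquer jar have been put on the wrong jars: give each of these three jars the lid of its own colour, seated properly and flat in its mouth. The lacquer scratches easily, so never lay a lid on the bench: use the felt-topped turntable as the resting place on the way, set lids down instead of dropping them, and leave all four jars standing where they are (the black one already has its own lid).

Things in the scene. Friction and masses are not known exactly. Their poses are not given: they have to be found in the camera images.
- lid_red: Red lid with a thin white ring, round, about 60 g. Origin: centre of its plug's underside, z up. From there up: black tapered plug 12 mm tall (radius 19 mm below, 23.5 mm above), plate of radius 35 mm from 12 to 19 mm, straight knob of radius 11 mm from 19 to 49 mm (the grip; rounded above 45 mm). At the start it sits in the mouth of a jar of another colour.
- lid_blue: Blue lid with a thin white ring, otherwise the same as lid_red. At the start it sits in the mouth of a jar of another colour.
- lid_green: Green lid with a thin yellow ring, otherwise the same as lid_red. At the start it sits in the mouth of a jar of another colour.
- jar_red: Red loose jar with white blossoms, round, about 0.45 kg. Origin: centre of its underside, on the bench, z up. 100 mm tall, largest radius 52 mm, shoulder sloping in to a neck of radius 31 mm. Mouth open, 27 mm in radius, rim at z = 100 mm. A lid seated properly has its plate on the rim and its plug in the mouth: its origin on the jar's axis (3 mm of play) at z = 88 mm, knob top at 137 mm.
- jar_blue: Blue loose jar with white wave arcs, the same shape and size as jar_red.
- jar_green: Green loose jar with yellow scale arcs, the same shape and size as jar_red.
- jar_black: Black loose jar with gold blossoms and its own black lid in place (lid and jar are one piece); outer shape as the others, 137 mm tall with the knob. Not to be moved.
- wheel: Banding wheel (decorator's turntable), its heavy foot fixed to the bench; aluminium head of radius 66 mm with a flat grey felt pad of radius 57 mm, empty at the start. Origin: centre of the foot's underside; the felt is at z = 58 mm. The head turns about the vertical axis with a little friction. A lid set down upright on it stands on its plug, its origin at z = 58 mm.

How it is judged:
By the outcome, as a careful person would: the job done as asked, in the order asked, and still so for the second after the job is handed in, with the robot touching nothing.
It also fails if it takes over 112 s, if anything falls off the work surface, if the arm or the gripper's body presses on something with over 40 N, if the wrist force passes 120 N, or if a joint passes its speed limit or range.

## Working session

There is one attempt and no reset: what is moved stays moved. The work goes in short steps, Python scripts to look and compute and a shell command to move; the robot and the scene stay as the last step left them, time stands still between calls to the robot, and variables do not carry over. Pictures are saved under pics/ and viewed, at most 14 in all, crops included, and the job is handed in when it is done.

```bash
mkdir -p pics; cat > h.py <<'E'
import numpy as np, cv2
from workcell import bot
def grab(n,save=None):
    im,d=bot.grab_frame(n)
    if save: cv2.imwrite(f'pics/{save}.png',cv2.cvtColor(im,cv2.COLOR_RGB2BGR))
    return im,d
def ray(n,uv):
    c=bot.get_calibration(n);K=np.array([[c['fx'],0,c['cx']],[0,c['fy'],c['cy']],[0,0,1.]])
    p=cv2.undistortPoints(np.array(uv,float).reshape(-1,1,2),K,np.array(c['D'])).reshape(-1,2)
    E=np.array(c['extrinsics']);r=np.c_[p,np.ones(len(p))]
    return E[:3,3],r@E[:3,:3].T
def onplane(n,uv,z):
    o,d=ray(n,uv);return o+d*((z-o[2])/d[:,2])[:,None]
def atdepth(n,uv,dep):
    o,d=ray(n,uv);return o+d*np.asarray(dep)[:,None]
E
python3 - <<'E'
from h import *
for n in('scene','top'):
    im,d=grab(n,n+'0');c=bot.get_calibration(n);print(n,c['fx'],np.round(c['extrinsics'],3).tolist(),(d==0).mean())
print(bot.get_obs())
E
```

```text
scene 586.4805737470973 [[-0.645, 0.404, -0.649, 1.292], [0.764, 0.359, -0.536, 0.633], [0.017, -0.842, -0.54, 0.703], [0.0, 0.0, 0.0, 1.0]] 0.014228515625
top 577.3657768960348 [[0.027, -0.996, 0.09, 0.457], [-1.0, -0.027, -0.003, 0.001], [0.006, -0.09, -0.996, 1.087], [0.0, 0.0, 0.0, 1.0]] 0.004192708333333333
{'time': 0.1, 'joint_pos': array([-1.33620258,  0.33383622,  0.03986256,  1.46614451, -0.0133895 ,
        1.34330726, -0.05849408]), 'joint_velocities': array([-0.00126243, -0.0007605 ,  0.00103436, -0.00350489, -0.00028189,
       -0.00014017,  0.00059438]), 'effort': array([ 4.09321816e-03, -6.57811189e+01,  1.33941751e+00, -4.04714048e+01,
       -5.98849612e-02,  4.09090379e-02,  4.69038150e-05]), 'ee_pos': array([0.21285204, 0.61375314, 0.23876941]), 'tcp_rot': array([ 1.66121451e-01,  9.86105041e-01, -7.11565889e-04, -6.81345245e-05]), 'force': array([ 0.51356667, -0.09389616, -0.25639752]), 'ft_torque': array([-0.00422837,  0.02053616, -0.00978182]), 'grasp_force': 0.0, 'finger_gap': 0.08691790925274102}
```

View pics/scene0.png

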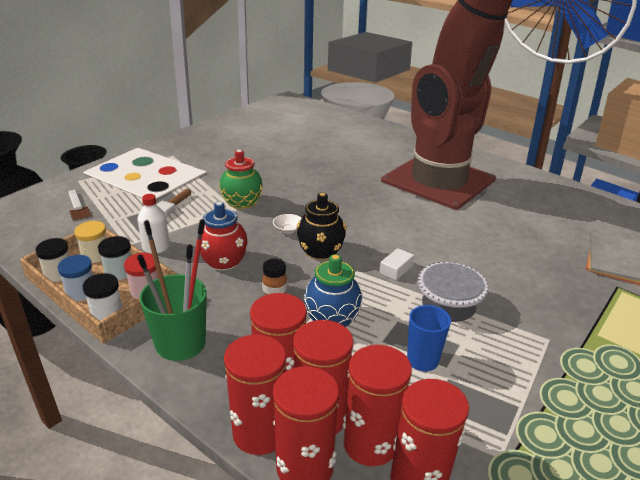

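View pics/top0.png

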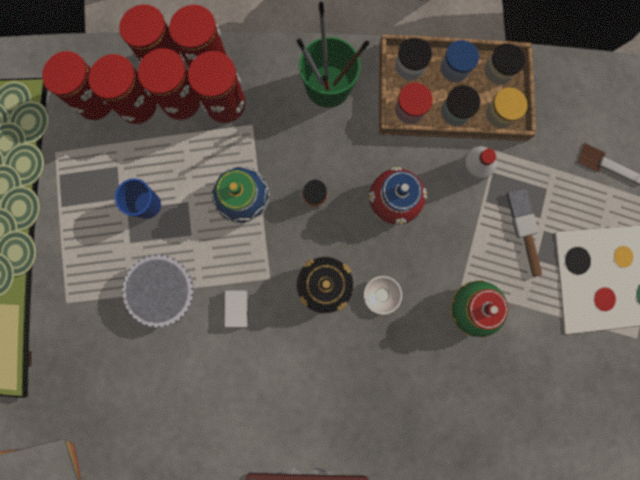

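Top view: green lid on the blue jar at (238,190), blue lid on the red jar at (402,190), red lid on the green jar at (487,308). The black jar is at (325,285) and the empty wheel at (158,291). The scene view shows the same pairing: red lid (240,165), blue lid (221,215), green lid (335,270), wheel (452,285). Next I measure plates and knobs from both views.

```bash
cat > meas.py <<'E'
from h import *
def cloud(n,box,d):
    u0,v0,u1,v1=box;vv,uu=np.mgrid[v0:v1,u0:u1];dd=d[v0:v1,u0:u1].ravel()
    uv=np.c_[uu.ravel(),vv.ravel()][dd>0];return uv,atdepth(n,uv,dd[dd>0])
def circ(P):
    # least-squares circle of the hull of a top-face band (xy)
    h=cv2.convexHull(P[:,:2].astype(np.float32)).reshape(-1,2)
    (x,y),r=cv2.minEnclosingCircle(h);return round(x,4),round(y,4),round(r,4)
E
python3 - <<'E'
from meas import *
B={'top':{'green_lid':(205,160,275,225),'blue_lid':(365,160,430,225),'red_lid':(450,275,515,340),'black':(295,250,358,315),'wheel':(115,250,200,332)},
'scene':{'green_lid':(303,248,365,330),'blue_lid':(195,198,250,270),'red_lid':(215,145,266,210),'black':(295,188,350,258),'wheel':(410,255,495,320)}}
rays={}
for n in B:
    im,d=grab(n)
    for k,b in B[n].items():
        uv,P=cloud(n,b,d);z=P[:,2]
        if k=='wheel':
            m=(z>.045)&(z<.075);print(n,k,'z',np.median(z[m]).round(4),'circ',circ(P[m]));continue
        kn=(z>.127)&(z<.15);pl=(z>.108)&(z<.124)
        c=np.median(P[kn],0)
        print(n,k,'knob n',kn.sum(),c.round(4),'p95z',np.percentile(z[kn],95).round(4),'plate z',np.median(z[pl]).round(4),circ(P[pl]))
        t=kn&(z>np.percentile(z[kn],60)) ; rays.setdefault(k,[]).append(ray(n,[uv[t].mean(0)]))
for k,r in rays.items():
    (o1,d1),(o2,d2)=r;A=np.c_[d1[0],-d2[0]];s=np.linalg.lstsq(A,o2-o1,rcond=None)[0]
    p=o1+s[0]*d1[0];q=o2+s[1]*d2[0];print(k,'tri',((p+q)/2).round(4),'gap',np.linalg.norm(p-q).round(4))
E
```

```text
top green_lid knob n 137 [0.6319 0.1359 0.1354] p95z 0.139 plate z 0.109 (0.6329, 0.1364, 0.0337)
top blue_lid knob n 135 [ 0.6383 -0.1491  0.1364] p95z 0.1394 plate z 0.1089 (0.639, -0.1499, 0.0346)
top red_lid knob n 141 [ 0.4388 -0.3021  0.1362] p95z 0.1392 plate z 0.109 (0.4382, -0.3026, 0.0344)
top black knob n 134 [ 0.474  -0.0208  0.1363] p95z 0.1398 plate z 0.1089 (0.4736, -0.0212, 0.0342)
top wheel z 0.0566 circ (0.455, 0.2805, 0.0668)
scene green_lid knob n 135 [0.6346 0.1424 0.1366] p95z 0.1406 plate z 0.1091 (0.632, 0.1407, 0.0361)
scene blue_lid knob n 97 [ 0.6403 -0.1429  0.1371] p95z 0.1476 plate z 0.1093 (0.6373, -0.1483, 0.0348)
scene red_lid knob n 126 [ 0.6314 -0.1508  0.1359] p95z 0.1397 plate z 0.1094 (0.5175, -0.2278, 0.1395)
scene black knob n 125 [ 0.4786 -0.0127  0.1366] p95z 0.1399 plate z 0.1093 (0.4721, -0.0183, 0.0353)
scene wheel z 0.0581 circ (0.4969, 0.2858, 0.1108)
green_lid tri [0.6359 0.1378 0.125 ] gap 0.0018
blue_lid tri [ 0.6508 -0.1604  0.0839] gap 0.0039
red_lid tri [ 0.4404 -0.3438  0.0267] gap 0.0116
black tri [ 0.4679 -0.0141  0.0576] gap 0.0209
```

```bash
cat > st.py <<'E'
from h import *
import sys
from scipy.spatial.transform import Rotation as R
T={'g':(.6325,.137),'b':(.6385,-.1495),'r':(.4385,-.3025),'w':(.455,.2805)}
o=bot.get_obs();r=R.from_quat(o['tcp_rot']);print('t',round(o['time'],2),'pos',o['ee_pos'].round(4),'rpy',r.as_euler('ZYX',True).round(2),'F',o['force'].round(1),'gap',round(o['finger_gap'],4),'grip',round(o['grasp_force'],1))
if len(sys.argv)>2:
    t=np.r_[T[sys.argv[1]],float(sys.argv[2])];print('tool shift mm',(r.inv().apply(t-o['ee_pos'])*1000).round(1))
E
python3 -m crank '[[1,0,0,0,-6.4],[1,0,0,0,-6.4],[1,0,0,0,-6.3],[1,0,0,0,0]]' 20; python3 st.py g 0.24
```

```text
time: 0.53
ee_pos: [0.213, 0.614, 0.2393]
tcp_rot: [-0.002, 1.0, -0.0, -0.0]
force: [0.6, -0.2, 0.6]
finger_gap: 0.087
grasp_force: 0.0
t 0.53 pos [0.213  0.614  0.2393] rpy [-1.7973e+02 -1.0000e-02 -1.7997e+02] F [ 0.6 -0.2  0.6] gap 0.087 grip 0.0
tool shift mm [-417.3 -479.    -0.6]
```

```bash
python3 -m crank '[[1,-26,-30,0,0],[1,-26,-30,0,0],[1,-26,-30,0,0],[1,-26,-30,0,0],[1,-26,-30,0,0],[1,-26,-30,0,0],[1,-26,-30,0,0],[1,-26,-30,0,0]]'>/dev/null; python3 -m crank '[[1,-26,-30,0,0],[1,-26,-30,0,0],[1,-26,-30,0,0],[1,-26,-30,0,0],[1,-26,-30,0,0],[1,-26,-30,0,0],[1,-26,-30,0,0],[1,0,0,0,0],[1,0,0,0,0]]'; python3 st.py g 0.18
```

```text
time: 1.95
ee_pos: [0.604, 0.1607, 0.2393]
tcp_rot: [0.005, 1.0, -0.001, 0.0]
force: [0.5, -0.1, -0.8]
finger_gap: 0.0872
grasp_force: 0.0
t 1.95 pos [0.604  0.1607 0.2393] rpy [ 1.7946e+02  1.0000e-02 -1.7993e+02] F [ 0.5 -0.1 -0.8] gap 0.0872 grip 0.0
tool shift mm [-28.7 -23.4  59.3]
```

```bash
python3 -m crank '[[1,-14,-12,20,0],[1,-14,-12,20,0],[0.2,0,0,30,0],[0.2,0,0,0,0],[0.2,0,0,0,0]]'; python3 st.py g 0.128; python3 - <<'E'
from h import *
im,d=grab('scene');a=cv2.resize(im[150:350,230:450],None,fx=3,fy=3,interpolation=cv2.INTER_CUBIC)
cv2.imwrite('pics/a1.png',a[...,::-1])
E
```

```text
time: 2.37
ee_pos: [0.6291, 0.1411, 0.1684]
tcp_rot: [0.0, 1.0, -0.0, -0.002]
force: [0.2, 1.4, -0.3]
finger_gap: 0.074
grasp_force: 0.0
t 2.37 pos [0.6291 0.1411 0.1684] rpy [ 179.95   -0.22 -179.97] F [ 0.2  1.4 -0.3] gap 0.074 grip 0.0
tool shift mm [-3.5 -4.1 40.4]
```

View pics/a1.png

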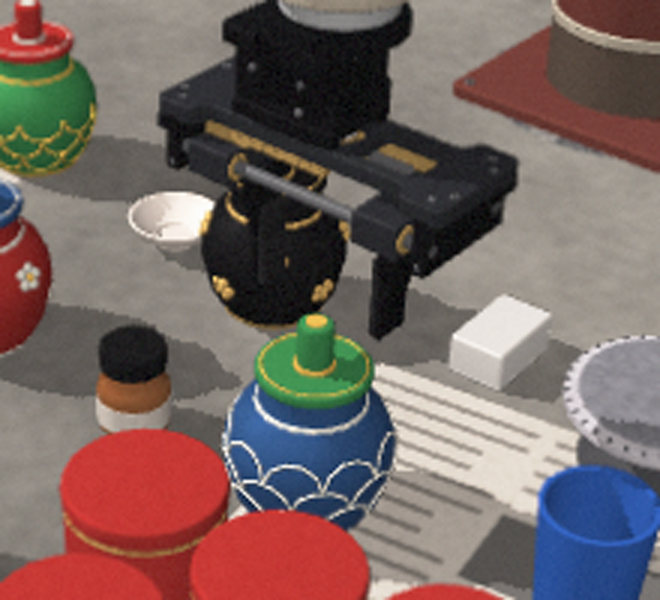

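The scene crop shows the fingers straddling the green knob: right tip at (388,335), left one against the black jar at (265,280), knob top at (317,320) between them. I go down and grip.

```bash
python3 -m crank '[[0.2,-3,-4,10,0],[0.2,0,0,15,0],[0.2,0,0,15,0],[0.2,0,0,0,0],[0.2,0,0,0,0]]'; python3 st.py g 0.128
```

```text
time: 2.83
ee_pos: [0.6337, 0.1363, 0.1301]
tcp_rot: [0.0, 1.0, 0.0, 0.0]
force: [0.5, -0.3, 0.5]
finger_gap: 0.0528
grasp_force: 0.0
t 2.83 pos [0.6337 0.1363 0.1301] rpy [179.99   0.   179.99] F [ 0.5 -0.3  0.5] gap 0.0528 grip 0.0
tool shift mm [1.2 0.7 2.1]
```

```bash
python3 -m crank '[[0.2,1,0,1.5,0],[-0.4,0,0,0,0],[-0.6,0,0,0,0],[-0.8,0,0,0,0],[-0.8,0,0,0,0],[-0.8,0,0,0,0],[-0.8,0,0,0,0],[-0.8,0,0,0,0]]' 15; python3 st.py g 0.128
```

```text
time: 3.5
ee_pos: [0.6328, 0.1359, 0.1282]
tcp_rot: [0.0, 1.0, 0.0, 0.0]
force: [-0.4, -0.5, 1.3]
finger_gap: 0.0216
grasp_force: 15.0
t 3.5 pos [0.6328 0.1359 0.1282] rpy [1.7997e+02 1.0000e-02 1.8000e+02] F [-0.4 -0.5  1.3] gap 0.0216 grip 15.0
tool shift mm [0.3 1.1 0.2]
```

```bash
python3 -m crank '[[-0.8,0,0,-5,0],[-0.8,0,0,-10,0],[-0.8,0,0,-20,0],[-0.8,0,0,-25,0],[-0.8,0,0,-25,0],[-0.8,0,0,0,0]]' 20; python3 st.py w 0.2
python3 - <<'E'
from h import *
im,d=grab('scene');a=cv2.resize(im[150:350,230:450],None,fx=3,fy=3,interpolation=cv2.INTER_CUBIC)
cv2.imwrite('pics/a2.png',a[...,::-1])
E
```

```text
time: 4.0
ee_pos: [0.6352, 0.1361, 0.2196]
tcp_rot: [0.0, 1.0, 0.001, 0.004]
force: [1.6, 0.1, 0.3]
finger_gap: 0.0211
grasp_force: 20.0
t 4.0 pos [0.6352 0.1361 0.2196] rpy [179.95   0.44 179.86] F [1.6 0.1 0.3] gap 0.0211 grip 20.0
tool shift mm [180.4 144.2  18.6]
```

View pics/a2.png

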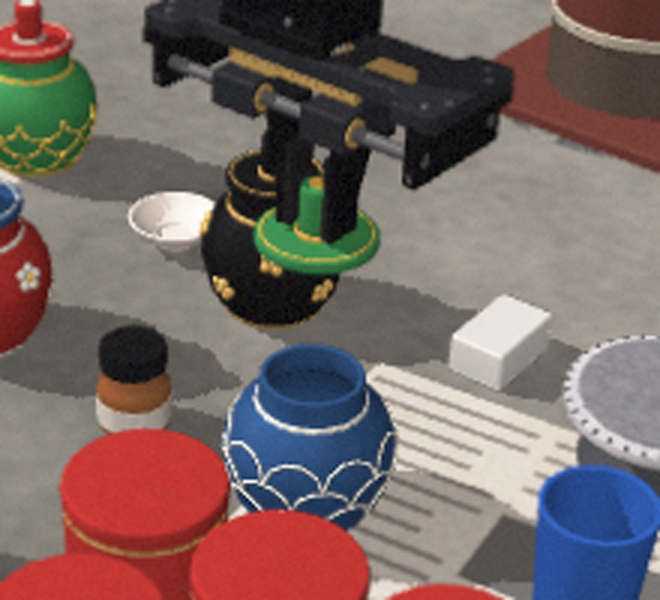

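The green lid hangs level in the gripper at (315,240); the blue jar is empty, its mouth at (310,375). On to the wheel.

```bash
python3 -m crank '[[-0.8,26,20,0,0],[-0.8,26,21,0,0],[-0.8,26,21,0,0],[-0.8,26,21,0,0],[-0.8,26,21,0,0],[-0.8,26,21,20,0],[-0.8,24,19,30,0],[-0.8,0,0,25,0],[-0.8,0,0,0,0],[-0.8,0,0,0,0],[-0.8,0,0,0,0]]'; python3 st.py w 0.1
```

```text
time: 4.97
ee_pos: [0.4549, 0.2788, 0.1402]
tcp_rot: [0.001, 1.0, 0.0, 0.001]
force: [-0.0, 0.7, 0.2]
finger_gap: 0.0214
grasp_force: 20.0
t 4.97 pos [0.4549 0.2788 0.1402] rpy [1.7987e+02 7.0000e-02 1.7999e+02] F [-0.   0.7  0.2] gap 0.0214 grip 20.0
tool shift mm [-0.1  1.7 40.2]
```

```bash
python3 -m crank '[[-0.8,0,1,20,0],[-0.8,0,0,15,0],[-0.8,0,0,3,0],[-0.8,0,0,1,0],[-0.8,0,0,0,0],[-0.8,0,0,0,0]]'; python3 st.py w 0.098;python3 -m crank '[[-0.8,0,0,0.7,0],[-0.8,0,0,0.7,0],[-0.8,0,0,0,0],[-0.8,0,0,0,0]]'; python3 st.py w 0.098
```

```text
time: 5.47
ee_pos: [0.4545, 0.2807, 0.1013]
tcp_rot: [0.001, 1.0, 0.001, 0.001]
force: [0.3, -0.0, -0.1]
finger_gap: 0.0213
grasp_force: 20.0
t 5.47 pos [0.4545 0.2807 0.1013] rpy [1.7993e+02 9.0000e-02 1.7993e+02] F [ 0.3 -0.  -0.1] gap 0.0213 grip 20.0
tool shift mm [-0.5 -0.2  3.3]
time: 5.8
ee_pos: [0.4535, 0.2805, 0.0987]
tcp_rot: [0.0, 1.0, 0.0, 0.0]
force: [0.7, 0.1, -1.0]
finger_gap: 0.0216
grasp_force: 20.0
t 5.8 pos [0.4535 0.2805 0.0987] rpy [1.7997e+02 1.0000e-02 1.7999e+02] F [ 0.7  0.1 -1. ] gap 0.0216 grip 20.0
tool shift mm [-1.5  0.   0.7]
```

```bash
python3 -m crank '[[-0.8,0,0,0.5,0],[-0.8,0,0,0.5,0],[-0.8,0,0,0,0],[-0.8,0,0,0,0]]'; python3 st.py w 0.098
```

```text
time: 6.13
ee_pos: [0.4536, 0.2806, 0.0981]
tcp_rot: [0.0, 1.0, 0.0, 0.0]
force: [-2.1, -1.9, 6.7]
finger_gap: 0.0214
grasp_force: 20.0
t 6.13 pos [0.4536 0.2806 0.0981] rpy [1.7997e+02 1.0000e-02 1.7998e+02] F [-2.1 -1.9  6.7] gap 0.0214 grip 20.0
tool shift mm [-1.4 -0.1  0.1]
```

Contact, at the expected height. Release: ease up 0.5 mm, open a little, then lift.

```bash
python3 -m crank '[[-0.8,0,0,-0.4,0],[-0.4,0,0,0,0],[-0.2,0,0,0,0],[0,0,0,0,0],[0.1,0,0,0,0],[0.1,0,0,-5,0],[0.1,0,0,-20,0],[0.1,0,0,-35,0],[0.1,0,0,-35,0],[0.1,0,0,-20,0],[0.1,0,0,0,0]]'; python3 st.py b 0.20
python3 - <<'E'
from h import *
im,d=grab('scene');a=cv2.resize(im[150:350,330:550],None,fx=3,fy=3,interpolation=cv2.INTER_CUBIC)
cv2.imwrite('pics/a3.png',a[...,::-1])
E
```

```text
time: 7.05
ee_pos: [0.4555, 0.2817, 0.2183]
tcp_rot: [0.0, 1.0, 0.003, 0.003]
force: [1.2, 0.7, -0.1]
finger_gap: 0.0477
grasp_force: 0.0
t 7.05 pos [0.4555 0.2817 0.2183] rpy [179.96   0.34 179.71] F [ 1.2  0.7 -0.1] gap 0.0477 grip 0.0
tool shift mm [-183.2 -431.2   17.2]
```

View pics/a3.png

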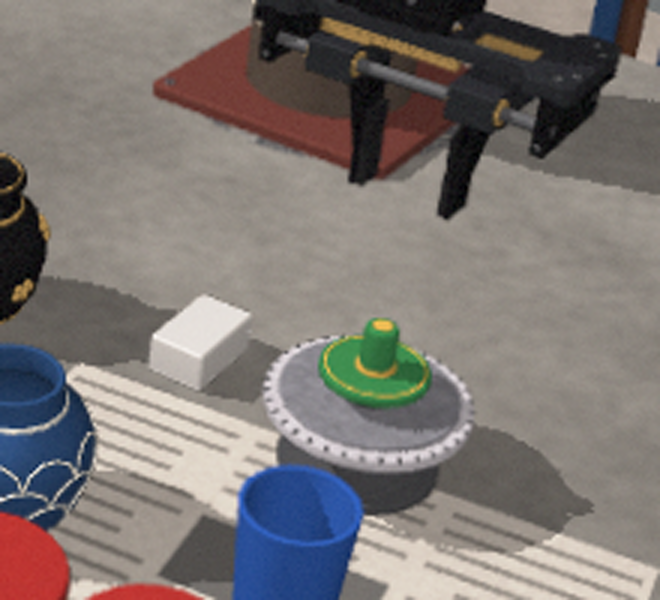

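The green lid stands upright on the felt at (378,365). Next, the blue lid on the red jar.

```bash
python3 -m crank '[[0.2,-15,-36,0,0],[0.2,-15,-36,0,0],[0.2,-15,-36,0,0],[0.2,-15,-36,0,0],[0.2,-15,-36,0,0],[0.2,-15,-36,0,0],[0.2,-15,-36,0,0],[0.2,-15,-36,0,0],[0.2,-15,-36,0,0],[0.2,-15,-36,0,0],[0.2,-15,-36,0,0],[0.2,-15,-34,0,0]]'>/dev/null;python3 -m crank '[[0.2,0,0,20,0],[0.2,0,0,20,0],[0.2,0,0,0,0],[0.2,0,0,0,0]]'>/dev/null; python3 st.py b 0.128
```

```text
t 8.43 pos [ 0.6321 -0.1491  0.1712] rpy [179.98  -0.22 179.98] F [0.  0.4 0.9] gap 0.0522 grip 0.0
tool shift mm [-6.5 -0.4 43.1]
```

```bash
python3 -m crank '[[0.2,-5,0,0,0],[0.2,0,0,15,0],[0.2,0,0,15,0],[0.2,0,0,8,0],[0.2,0,0,0,0],[0.2,0,0,0,0]]'>/dev/null; python3 st.py b 0.128
python3 - <<'E'
from h import *
im,d=grab('scene');a=cv2.resize(im[130:300,140:340],None,fx=3,fy=3,interpolation=cv2.INTER_CUBIC)
cv2.imwrite('pics/a4.png',a[...,::-1])
E
```

```text
t 8.93 pos [ 0.6386 -0.1494  0.1356] rpy [-1.8000e+02  2.0000e-02 -1.7999e+02] F [ 0.4  0.1 -0.2] gap 0.0522 grip 0.0
tool shift mm [ 0.1 -0.1  7.6]
```

View pics/a4.png

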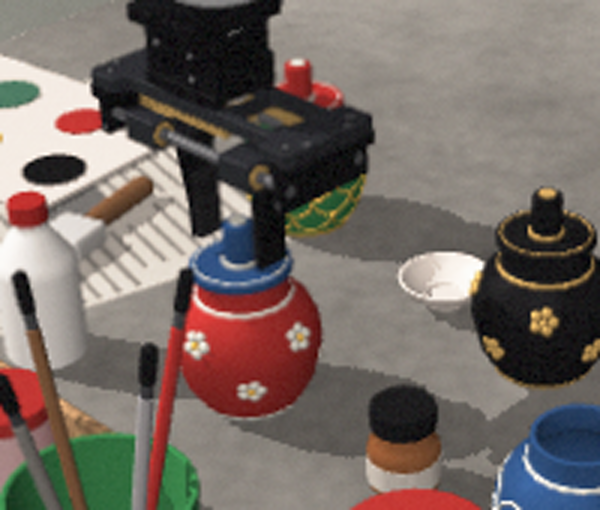

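Fingers straddle the blue knob at (240,240), symmetric.

```bash
python3 -m crank '[[0.2,0,0,7.5,0],[0.2,0,0,0,0],[-0.4,0,0,0,0],[-0.6,0,0,0,0],[-0.8,0,0,0,0],[-0.8,0,0,0,0],[-0.8,0,0,0,0],[-0.8,0,0,0,0],[-0.8,0,0,0,0]]' 15; python3 st.py b 0.128
```

```text
time: 9.73
ee_pos: [0.6383, -0.1497, 0.1275]
tcp_rot: [0.0, 1.0, -0.0, 0.0]
force: [-0.7, -0.4, 1.0]
finger_gap: 0.0213
grasp_force: 15.0
t 9.73 pos [ 0.6383 -0.1497  0.1275] rpy [ 1.7997e+02  1.0000e-02 -1.8000e+02] F [-0.7 -0.4  1. ] gap 0.0213 grip 15.0
tool shift mm [-0.2  0.2 -0.5]
```

```bash
python3 -m crank '[[-0.8,0,0,-5,0],[-0.8,0,0,-10,0],[-0.8,0,0,-20,0],[-0.8,0,0,-25,0],[-0.8,0,0,-25,0],[-0.8,0,0,0,0]]' 20 >/dev/null
cat > rim.py <<'E'
from meas import *
import sys
def rim(n,box,hue):
    im,d=grab(n);uv,P=cloud(n,box,d);z=P[:,2]
    m=(z>.094)&(z<.106);Q=P[m];c0=np.median(Q[:,:2],0);Q=Q[np.hypot(*(Q[:,:2]-c0).T)<.04]
    h=cv2.convexHull(Q[:,:2].astype(np.float32)).reshape(-1,2)
    A=np.c_[2*h,np.ones(len(h))];s=np.linalg.lstsq(A,(h**2).sum(1),rcond=None)[0]
    print(n,'rim z',np.median(Q[:,2]).round(4),'hull circle fit',s[:2].round(4),'minEncl',circ(Q),len(Q))
E
python3 - <<'E'
from rim import *
rim('top',(205,160,275,225),0); rim('scene',(303,248,365,330),0)
E
python3 st.py g 0.20
```

```text
top rim z 0.0991 hull circle fit [0.6335 0.1365] minEncl (0.6334, 0.1368, 0.0318) 265
scene rim z 0.0993 hull circle fit [0.631  0.1387] minEncl (0.63, 0.1401, 0.0342) 340
t 10.33 pos [ 0.6389 -0.1499  0.2143] rpy [ 1.7997e+02  1.6000e-01 -1.7999e+02] F [-0.3  1.8 -1.4] gap 0.0218 grip 20.0
tool shift mm [  6.6 286.9  14.2]
```

```bash
python3 -m crank '[[-0.8,1,36,0,0],[-0.8,1,36,0,0],[-0.8,1,36,0,0],[-0.8,1,36,0,0],[-0.8,1,36,0,0],[-0.8,1,36,0,0],[-0.8,0,36,0,0],[-0.8,0,34,0,0],[-0.8,0,0,30,0],[-0.8,0,0,20,0],[-0.8,0,0,0,0],[-0.8,0,0,0,0]]' >/dev/null; python3 st.py g 0.128
```

```text
t 11.33 pos [0.6313 0.1359 0.1611] rpy [ 179.96   -0.19 -179.91] F [ 0.6 -0.1 -0.2] gap 0.0214 grip 20.0
tool shift mm [-1.3  1.2 33.1]
```

```bash
python3 -m crank '[[-0.8,-1,0.5,10,0],[-0.8,0,0,10,0],[-0.8,0,0,8,0],[-0.8,0,0,2,0],[-0.8,0,0,1,0],[-0.8,0,0,0,0],[-0.8,0,0,0,0]]' >/dev/null; python3 st.py g 0.128;  python3 -m crank '[[-0.8,0,0,0.7,0],[-0.8,0,0,0.7,0],[-0.8,0,0,0,0],[-0.8,0,0,0,0]]'>/dev/null; python3 st.py g 0.128
```

```text
t 11.92 pos [0.6337 0.1368 0.1318] rpy [1.7996e+02 3.0000e-02 1.7999e+02] F [ 0.3  0.4 -0.9] gap 0.0216 grip 20.0
tool shift mm [1.2 0.2 3.8]
t 12.25 pos [0.6334 0.1369 0.1301] rpy [1.7998e+02 1.0000e-02 1.8000e+02] F [ 0.4 -0.3 -1.2] gap 0.0217 grip 20.0
tool shift mm [0.9 0.1 2.1]
```

```bash
python3 -m crank '[[-0.8,0,0,0.8,0],[-0.8,0,0,0.8,0],[-0.8,0,0,0.5,0],[-0.8,0,0,0,0],[-0.8,0,0,0,0]]'>/dev/null; python3 st.py g 0.128;  python3 -m crank '[[-0.8,0,0,0.4,0],[-0.8,0,0,0.3,0],[-0.8,0,0,0,0],[-0.8,0,0,0,0]]'>/dev/null; python3 st.py g 0.128
```

```text
t 12.67 pos [0.6334 0.1368 0.1278] rpy [ 1.7997e+02 -1.0000e-02 -1.8000e+02] F [-0.4  0.  -0.1] gap 0.0213 grip 20.0
tool shift mm [ 0.9  0.2 -0.2]
t 13.0 pos [0.6335 0.1369 0.1275] rpy [1.7998e+02 1.0000e-02 1.7999e+02] F [-1.2  0.7  3.2] gap 0.0212 grip 20.0
tool shift mm [ 1.   0.1 -0.5]
```

Seated at the same height as it was grasped. Release and lift.

```bash
python3 -m crank '[[-0.8,0,0,-0.2,0],[-0.4,0,0,0,0],[-0.2,0,0,0,0],[0,0,0,0,0],[0.1,0,0,0,0],[0.1,0,0,-5,0],[0.1,0,0,-20,0],[0.1,0,0,-35,0],[0.1,0,0,-30,0],[0.1,0,0,0,0]]'>/dev/null; python3 st.py r 0.20
python3 - <<'E'
from rim import *
im,d=grab('scene');a=cv2.resize(im[150:350,230:450],None,fx=3,fy=3,interpolation=cv2.INTER_CUBIC)
cv2.imwrite('pics/a5.png',a[...,::-1])
rim('top',(365,160,430,225),0); rim('scene',(195,198,250,270),0)
E
```

```text
t 13.83 pos [0.6362 0.1371 0.2246] rpy [179.95   0.51 179.84] F [ 1.5 -0.5  0.7] gap 0.048 grip 0.0
tool shift mm [ 197.6 -439.8   21.6]
top rim z 0.0992 hull circle fit [ 0.6387 -0.1499] minEncl (0.6382, -0.1501, 0.0315) 278
scene rim z 0.099 hull circle fit [ 0.6349 -0.147 ] minEncl (0.6338, -0.1453, 0.0336) 255
```

View pics/a5.png

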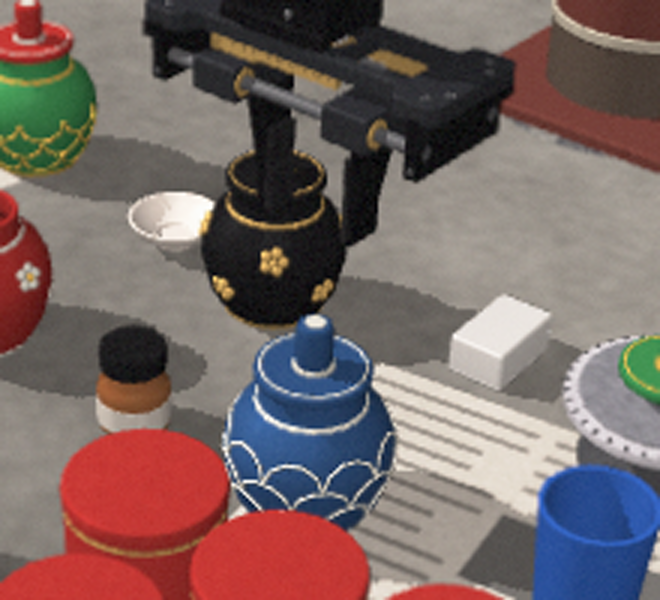

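Blue lid sits flat on the blue jar at (312,365). Now the red lid.

```bash
python3 -m crank '[[0.2,15,-34,0,0],[0.2,15,-34,0,0],[0.2,15,-34,0,0],[0.2,15,-34,0,0],[0.2,15,-34,0,0],[0.2,15,-34,0,0],[0.2,15,-34,0,0],[0.2,15,-34,0,0],[0.2,15,-34,0,0],[0.2,15,-34,0,0],[0.2,15,-34,0,0],[0.2,15,-34,0,0]]'>/dev/null;python3 -m crank '[[0.2,15,-32,0,0],[0.2,0,0,20,0],[0.2,0,0,20,0],[0.2,0,0,0,0],[0.2,0,0,0,0]]'>/dev/null; python3 st.py r 0.128
```

```text
t 15.4 pos [ 0.4372 -0.3023  0.1761] rpy [179.97  -0.21 179.94] F [-0.1 -0.5  0.5] gap 0.0519 grip 0.0
tool shift mm [-1.5 -0.2 48.1]
```

```bash
python3 -m crank '[[0.2,0,0,15,0],[0.2,0,0,15,0],[0.2,0,0,8,0],[0.2,0,0,0,0],[0.2,0,0,0,0]]'>/dev/null; python3 st.py r 0.128
python3 - <<'E'
from h import *
im,d=grab('scene');a=cv2.resize(im[80:250,140:340],None,fx=3,fy=3,interpolation=cv2.INTER_CUBIC)
cv2.imwrite('pics/a6.png',a[...,::-1])
E
```

```text
t 15.82 pos [ 0.4384 -0.3029  0.1399] rpy [-1.8000e+02 -2.0000e-02 -1.7999e+02] F [ 0.2 -0.   1.4] gap 0.0523 grip 0.0
tool shift mm [-0.1  0.4 11.9]
```

View pics/a6.png

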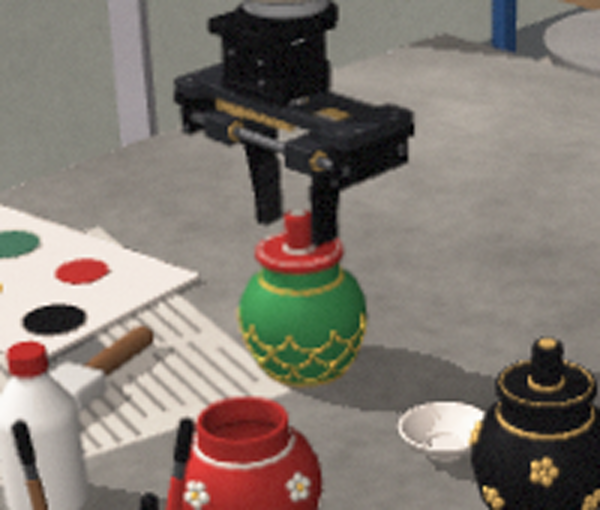

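Fingers are either side of the red knob at (298,225).

```bash
python3 -m crank '[[0.2,0,0.3,12,0],[0.2,0,0,0,0],[-0.4,0,0,0,0],[-0.6,0,0,0,0],[-0.8,0,0,0,0],[-0.8,0,0,0,0],[-0.8,0,0,0,0],[-0.8,0,0,0,0],[-0.8,0,0,0,0]]' 15; python3 st.py r 0.128
```

```text
time: 16.62
ee_pos: [0.4383, -0.3028, 0.1276]
tcp_rot: [0.0, 1.0, -0.0, 0.0]
force: [0.0, 0.5, 0.5]
finger_gap: 0.0214
grasp_force: 15.0
t 16.62 pos [ 0.4383 -0.3028  0.1276] rpy [ 1.7997e+02  1.0000e-02 -1.7999e+02] F [0.  0.5 0.5] gap 0.0214 grip 15.0
tool shift mm [-0.2  0.3 -0.4]
```

```bash
python3 -m crank '[[-0.8,0,0,-5,0],[-0.8,0,0,-10,0],[-0.8,0,0,-20,0],[-0.8,0,0,-30,0],[-0.8,0,0,-25,0],[-0.8,0,0,0,0]]' 20 >/dev/null
python3 -m crank '[[-0.8,-28,22,0,0],[-0.8,-28,22,0,0],[-0.8,-28,22,0,0],[-0.8,-28,22,0,0],[-0.8,-28,22,0,0],[-0.8,-28,22,0,0],[-0.8,-28,21,0,0],[-0.8,0,0,25,0],[-0.8,0,0,25,0],[-0.8,0,0,0,0],[-0.8,0,0,0,0]]' >/dev/null
python3 st.py b 0.128
```

```text
t 18.03 pos [ 0.6333 -0.1498  0.1668] rpy [ 1.7996e+02 -1.7000e-01 -1.8000e+02] F [0.2 0.6 0.3] gap 0.0215 grip 20.0
tool shift mm [-5.3  0.3 38.7]
```

```bash
python3 -m crank '[[-0.8,-4.5,0,0,0],[-0.8,0,0,12,0],[-0.8,0,0,12,0],[-0.8,0,0,8,0],[-0.8,0,0,2,0],[-0.8,0,0,0,0],[-0.8,0,0,0,0]]' >/dev/null; python3 st.py b 0.128;  python3 -m crank '[[-0.8,0,0,0.8,0],[-0.8,0,0,0.8,0],[-0.8,0,0,0,0],[-0.8,0,0,0,0]]'>/dev/null; python3 st.py b 0.128
```

```text
t 18.62 pos [ 0.6387 -0.15    0.1334] rpy [ 1.7996e+02 -1.0000e-02 -1.7999e+02] F [ 0.7 -0.5 -0.2] gap 0.0215 grip 20.0
tool shift mm [0.2 0.5 5.4]
t 18.95 pos [ 0.6389 -0.1498  0.132 ] rpy [ 1.7998e+02  2.0000e-02 -1.8000e+02] F [-0.1  0.7 -1. ] gap 0.0214 grip 20.0
tool shift mm [0.4 0.3 4. ]
```

```bash
python3 -m crank '[[-0.8,0,0,1,0],[-0.8,0,0,1,0],[-0.8,0,0,1,0],[-0.8,0,0,1,0],[-0.8,0,0,0,0],[-0.8,0,0,0,0]]'>/dev/null; python3 st.py b 0.128;  python3 -m crank '[[-0.8,0,0,0.4,0],[-0.8,0,0,0.3,0],[-0.8,0,0,0,0],[-0.8,0,0,0,0]]'>/dev/null; python3 st.py b 0.128
```

```text
t 19.45 pos [ 0.6388 -0.1498  0.1277] rpy [ 1.7997e+02 -1.0000e-02 -1.8000e+02] F [ 0.8  0.2 -0.6] gap 0.0214 grip 20.0
tool shift mm [ 0.3  0.3 -0.3]
t 19.78 pos [ 0.6389 -0.1498  0.1276] rpy [1.7997e+02 2.0000e-02 1.7999e+02] F [-2.1  1.2  5.3] gap 0.0216 grip 20.0
tool shift mm [ 0.4  0.3 -0.4]
```

```bash
python3 -m crank '[[-0.8,0,0,-0.3,0],[-0.4,0,0,0,0],[-0.2,0,0,0,0],[0,0,0,0,0],[0.1,0,0,0,0],[0.1,0,0,-5,0],[0.1,0,0,-20,0],[0.1,0,0,-35,0],[0.1,0,0,-35,0],[0.1,0,0,0,0]]'>/dev/null; python3 st.py w 0.20
python3 - <<'E'
from rim import *
im,d=grab('scene');a=cv2.resize(im[130:300,140:340],None,fx=3,fy=3,interpolation=cv2.INTER_CUBIC)
cv2.imwrite('pics/a7.png',a[...,::-1])
im,d=grab('top')
rim('top',(450,275,515,340),0)
uv,P=cloud('top',(115,250,200,332),d);z=P[:,2];m=(z>.098)&(z<.115);print('knob',np.median(P[m],0).round(4))
m=(z>.07)&(z<.085);print('plate',np.median(z[m]).round(4),circ(P[m]))
E
```

```text
t 20.62 pos [ 0.6415 -0.1512  0.2301] rpy [ 179.95    0.55 -179.92] F [ 1.3 -0.8  1.3] gap 0.0477 grip 0.0
tool shift mm [187.1 431.6  27.7]
top rim z 0.0989 hull circle fit [ 0.4372 -0.304 ] minEncl (0.4372, -0.3044, 0.0309) 187
knob [0.4537 0.2788 0.1058]
plate 0.0763 (0.4541, 0.2805, 0.0352)
```

View pics/a7.png

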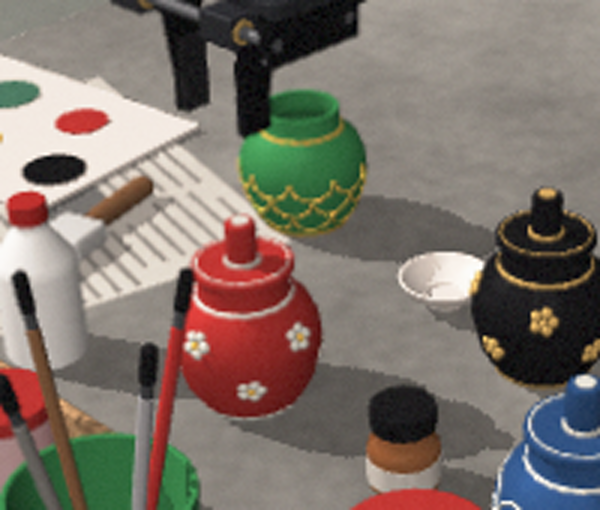

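Red lid sits flat on the red jar at (242,265); the green jar's mouth is open at (303,105). Back to the wheel for the green lid at (0.454, 0.2806).

```bash
python3 -m crank '[[0.2,14,33,0,0],[0.2,14,33,0,0],[0.2,14,33,0,0],[0.2,14,33,0,0],[0.2,14,33,0,0],[0.2,14,33,0,0],[0.2,14,33,0,0],[0.2,14,33,0,0],[0.2,14,33,0,0],[0.2,14,33,0,0],[0.2,14,33,0,0],[0.2,14,33,0,0]]'>/dev/null;python3 -m crank '[[0.2,14,33,0,0],[0.2,0,0,30,0],[0.2,0,0,30,0],[0.2,0,0,20,0],[0.2,0,0,0,0],[0.2,0,0,0,0]]'>/dev/null; python3 st.py w 0.098
```

```text
t 22.27 pos [0.4559 0.2785 0.1411] rpy [ 1.7997e+02 -1.6000e-01 -1.7985e+02] F [ 0.3 -0.4  1.2] gap 0.052 grip 0.0
tool shift mm [ 0.8  2.1 43.1]
```

```bash
python3 -m crank '[[0.2,2.5,2,10,0],[0.2,0,0,15,0],[0.2,0,0,15,0],[0.2,0,0,0,0],[0.2,0,0,0,0]]'>/dev/null; python3 st.py w 0.098
```

```text
t 22.68 pos [0.4544 0.2813 0.1027] rpy [ 1.7997e+02 -1.0000e-02 -1.7999e+02] F [ 0.7 -0.1  0.6] gap 0.0523 grip 0.0
tool shift mm [-0.6 -0.8  4.7]
```

```bash
python3 -m crank '[[0.2,1,-0.7,4.5,0],[0.2,0,0,0,0],[-0.4,0,0,0,0],[-0.6,0,0,0,0],[-0.8,0,0,0,0],[-0.8,0,0,0,0],[-0.8,0,0,0,0],[-0.8,0,0,0,0],[-0.8,0,0,0,0]]' 15 >/dev/null; python3 st.py w 0.098; python3 -m crank '[[-0.8,0,0,-5,0],[-0.8,0,0,-15,0],[-0.8,0,0,-30,0],[-0.8,0,0,-35,0],[-0.8,0,0,-35,0],[-0.8,0,0,-20,0],[-0.8,0,0,0,0]]' 20 >/dev/null; python3 st.py r 0.128
```

```text
t 23.43 pos [0.4535 0.2806 0.098 ] rpy [179.97   0.   180.  ] F [-0.3 -0.4  1.2] gap 0.0218 grip 15.0
tool shift mm [-1.5 -0.  -0. ]
t 24.02 pos [0.4553 0.2817 0.2432] rpy [179.96   0.32 179.71] F [ 0.9 -0.4 -0.4] gap 0.0216 grip 20.0
tool shift mm [  17.1 -584.8  112.1]
```

```bash
python3 -m crank '[[-0.8,-6,-33,0,0],[-0.8,-6,-33,0,0],[-0.8,-6,-33,0,0],[-0.8,-6,-33,0,0],[-0.8,-6,-33,0,0],[-0.8,-6,-33,0,0],[-0.8,-6,-33,0,0],[-0.8,-6,-33,0,0],[-0.8,0,-33,0,0]]'>/dev/null;python3 -m crank '[[-0.8,0,-33,0,0],[-0.8,8,-33,0,0],[-0.8,8,-33,0,0],[-0.8,8,-33,0,0],[-0.8,8,-33,0,0],[-0.8,8,-33,0,0],[-0.8,8,-33,0,0],[-0.8,8,-33,0,0],[-0.8,8,-20,0,0],[-0.8,0,0,0,0],[-0.8,0,0,0,0],[-0.8,0,0,0,0]]'>/dev/null; python3 st.py r 0.165
```

```text
t 25.77 pos [ 0.4374 -0.2995  0.2376] rpy [-1.8000e+02 -3.0000e-02  1.7997e+02] F [ 0.7 -0.3 -0.4] gap 0.0213 grip 20.0
tool shift mm [-1.1 -3.  72.6]
```

```bash
python3 -m crank '[[-0.8,-0.5,-4,20,0],[-0.8,0,0,30,0],[-0.8,0,0,25,0],[-0.8,0,0,15,0],[-0.8,0,0,10,0],[-0.8,0,0,4,0],[-0.8,0,0,0,0],[-0.8,0,0,0,0]]'>/dev/null; python3 st.py r 0.128
```

```text
t 26.43 pos [ 0.4383 -0.3043  0.1347] rpy [-1.7999e+02  5.0000e-02 -1.7998e+02] F [-0.5 -0.3  1. ] gap 0.0215 grip 20.0
tool shift mm [-0.2  1.8  6.7]
```

```bash
python3 -m crank '[[-0.8,0.3,0.8,1.5,0],[-0.8,0,0,1.5,0],[-0.8,0,0,1,0],[-0.8,0,0,1,0],[-0.8,0,0,1,0],[-0.8,0,0,0,0],[-0.8,0,0,0,0]]'>/dev/null; python3 st.py r 0.128;  python3 -m crank '[[-0.8,0,0,0.4,0],[-0.8,0,0,0.4,0],[-0.8,0,0,0,0],[-0.8,0,0,0,0]]'>/dev/null; python3 st.py r 0.128
```

```text
t 27.02 pos [ 0.4375 -0.3037  0.128 ] rpy [ 1.7997e+02  1.0000e-02 -1.8000e+02] F [0.5 0.4 0.5] gap 0.0211 grip 20.0
tool shift mm [-1.   1.2 -0. ]
t 27.35 pos [ 0.4376 -0.3038  0.1279] rpy [1.7997e+02 4.0000e-02 1.7999e+02] F [-2.6  2.8  9.6] gap 0.0211 grip 20.0
tool shift mm [-0.9  1.3 -0.1]
```

```bash
python3 -m crank '[[-0.8,0,0,-0.5,0],[-0.4,0,0,0,0],[-0.2,0,0,0,0],[0,0,0,0,0],[0.1,0,0,0,0],[0.1,0,0,-5,0],[0.1,0,0,-20,0],[0.1,0,0,-35,0],[0.1,0,0,-40,0],[0.1,0,0,-20,0],[0.1,0,0,0,0]]'>/dev/null; python3 -m crank '[[0.1,0,30,-10,0],[0.1,0,30,-10,0],[0.1,-10,30,-10,0],[0.1,-10,30,0,0],[0.1,-10,30,0,0],[0.1,0,0,0,0],[0.1,0,0,0,0],[0.1,0,0,0,0]]'>/dev/null; python3 st.py
python3 - <<'E'
from meas import *
B={'blue':(205,160,275,225),'red':(365,160,430,225),'green':(450,275,515,340)}
im,d=grab('top','top9');im2,_=grab('scene');a=cv2.resize(im2[120:340,170:400],None,fx=2.6,fy=2.6,interpolation=cv2.INTER_CUBIC);cv2.imwrite('pics/a9.png',a[...,::-1])
for k,b in B.items():
    uv,P=cloud('top',b,d);z=P[:,2];kn=(z>.127)&(z<.15);pl=(z>.1035)&(z<.113);Q=P[pl]
    if pl.sum()<10: print(k,'hidden');continue
    A=np.c_[Q[:,:2]-Q[:,:2].mean(0),np.ones(len(Q))];s=np.linalg.lstsq(A,Q[:,2],rcond=None)[0]
    print(k,'knob',np.median(P[kn],0).round(4),'plate z',np.median(Q[:,2]).round(4),circ(Q),'tilt deg',np.degrees(s[:2]).round(2))
E
```

```text
t 28.93 pos [ 0.4671 -0.1543  0.2774] rpy [ 1.7995e+02 -3.0000e-02 -1.7998e+02] F [ 0.3 -0.8  0.2] gap 0.0478 grip 0.0
blue knob [0.6332 0.1357 0.136 ] plate z 0.1067 (0.6343, 0.1373, 0.0354) tilt deg [0.07 0.16]
red knob [ 0.6375 -0.149   0.1359] plate z 0.1068 (0.6379, -0.1494, 0.0356) tilt deg [-0.05  0.12]
green hidden
```

View pics/a9.png

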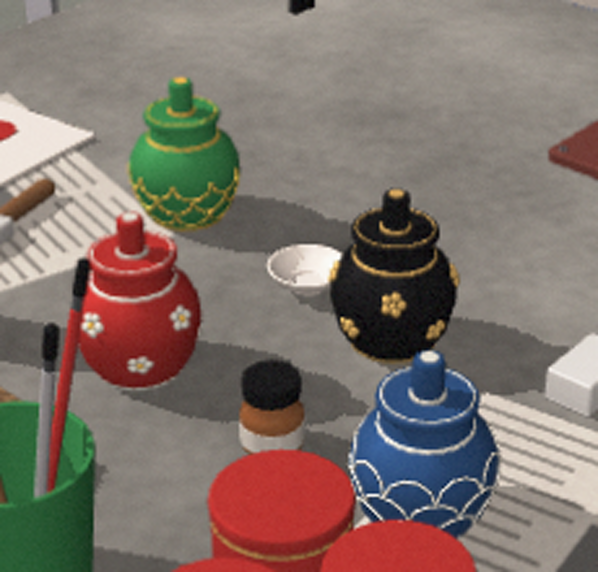

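View pics/top9.png

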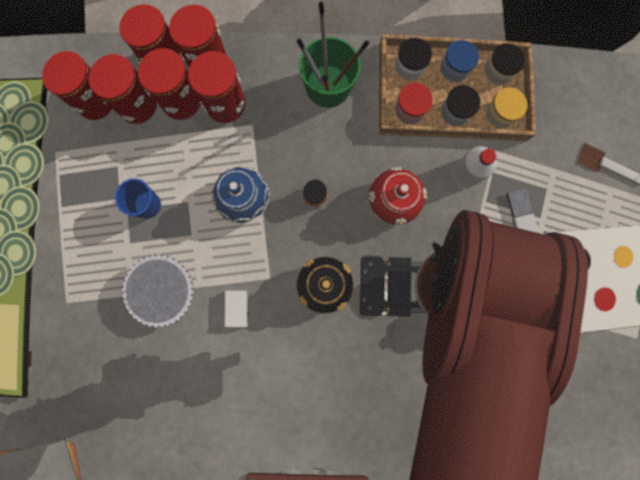

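Scene view: all three lids match and look flat, green (180,105), red (130,245), blue (428,390). The depth check from above shows blue and red level within 0.2°. The arm hides green from above, but in the scene view it looks level, and it was released at the seated height.

```bash
python3 -c "
from workcell import bot
print(bot.job_done())"
```

```text
the job is handed in; nothing more can be done
None
```

The red, blue and green jars each have the lid of their own colour, seated at the right height, and I handed the job in at about 29 s; depth from above showed red and blue level within 0.2°, while green (hidden by the arm) was judged only by release height and the scene camera.

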